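Set the outer stop ring of a wire stripper against a stop pin

ROBOT

A 6-joint arm with a two-finger parallel gripper is mounted at the origin on the work surface. World frame = base frame: x ahead of the robot, y to its left, z up, the work surface at z = 0. Lengths are in m, angles in degrees, forces in N, time in s.
With the tool pointing down it reaches from about 0.325 to 0.85 m from the base axis. Payload 15.5 kg.
Tool frame: the origin (TCP) lies midway between the tips of the shut fingers; the grasp point (between the pads) lies 19 mm behind it (manip.grip_point_offset is the y of the grasp point in the tool frame, in m); y points along the fingers, x is the direction in which the jaws open and shut, and the axes are right-handed (so a half turn about y gives the same grasp; the last joint's range is limited). The gripper opens to 91 mm and grips with 3 to 60 N. Pads are 32 mm wide; open, the fingers measure 118 mm over their backs; the gripper's body (76 mm by 178 mm) begins 60 mm behind the grasp point.
Start: joints at [70.216, 28.281, 77.091, -0, 74.628, -5.472], TCP at [0.155, 0.606, 0.214] pointing down, gripper open.
Joint ranges: [-166.48, 166.48], [-47.26, 123.95], [12.59, 153.08], [-70.14, 250.14], [6.76, 159.57], [-176.63, 176.63]. Speed limits (degrees/s): [108.29, 108.29, 147.25, 172.46, 172.46, 172.46].

INTERFACE

Orientations are given as [roll, pitch, yaw] about the fixed x, y, z axes, in that order (R = Rz(yaw) Ry(pitch) Rx(roll)).
In Python, from bench import readout, eyes, ticket, manip gives the robot as it stands. The module is installed in compiled form; this text tells all that it offers.
- The arm moves only by the shell command python3 -m handwheel 'ROWS'. ROWS is JSON, a list of rows, each an object with "delta_rot": the turn, a rotation vector about the tool's x, y, z in rad, a list of three; "translation": the shift along the tool's x, y, z in mm, a list of three; "grip": the closure, from 0 (fully open) to 1 (shut). A call has 1 to 12 rows; each row is the pose to reach, as a shift and turn from the pose commanded when the call began, along the tool's axes at that moment; what a row does not reach only later rows make up. A row lasts 1/12 s, in which the tool goes at most 41.7 mm and 7.16 degrees, less where a joint would pass 70% of its speed; a pose out of reach is approached as far as the arm can. A call with a gripper value outside its range is refused whole. The fingers move at their own pace and stop on an object; the grip force is fixed at half the most. Time passes only in rows, so rows that repeat a pose let the fingers close. It gives the time, the measured TCP pose, the force and the opening at its end, in the units of the state.
- readout.observe(): the state, without advancing time (a new reading comes with each control period).
- eyes.snapshot(name): name is "side" or "top"; returns a dict with "pixels" (384x512x3 uint8, red, green, blue), "vertical_fov" (degrees; the focal length in pixels is half the picture's height over the tangent of half this angle, whatever the lens; pixels are square), "cx", "cy" (the principal point, pixels), "D" ([k1, k2, p1, p2, k3] as OpenCV has them; the pictures are not rectified), "R" (3x3) and "t" (3): a world point X has camera coordinates R X + t. Camera axes: x right, y down, z forward; pixel columns grow to the right and rows downward; lengths in m; the calibration is good to about 2 mm. A picture is of the moment at which its call begins. There is no depth.
- ticket.sign_off(): hands the job in, once; it reports no verdict.
The state is a dict: "t": time; "q": joint angles; "joint_velocities": joint speeds; "effort": joint torques, N m; "position": TCP position; "orientation": TCP orientation; "force": force on the tool from outside, world axes, zero at the start; "moment": the same for the moment, N m; "finger_gap": finger opening in m.
Only numpy, scipy, OpenCV 4.12 (cv2) and the standard library are available. Lean on these libraries where they do the work, as an engineer would, in place of code of your own. Each camera call takes 0.05 s, during which the arm holds its last target.

TASK

Set the length stop of the wire stripping machine: take the red-headed pin out of the wooden rack and push it fully home in the hole in the machine's top plate, then turn only the outer ring of the double knob clockwise until its yellow arm bears snugly on the pin, held a moment at about 8 N and never as much as 12 N. Leave the arm resting against the pin, let go, and leave the small inner knob with its pointer, and the blue and black pins, just where they are.

Things in the scene. Friction and masses are not known exactly. Their poses are not given: they have to be found in the camera images.
- stripper: Grey wire stripping machine, a box 200 (x) x 220 (y) x 100 mm high with a bare metal top plate, fixed to the table. Origin: centre of its underside. The double knob's vertical axis passes through the origin. Its yaw differs each time.
- pin_hole (a point): Mouth (centre, at the top plate's surface, 100 mm above the table) of the vertical round stop hole, 11.5 mm wide with a small chamfer, 24 mm deep with a flat bottom. It lies 64 mm from the double knob's axis, on the machine's -y side.
- outer_ring: Outer ring of the double knob: knurled metal cylinder 56 mm in diameter, gripping surface 2 to 42 mm above the top plate. Origin on the knob's axis at the plate's surface, z up, x along its yellow arm. Turns clockwise from above (yaw falls) to the hole, starting 0.5 to 1.2 rad short of the pin; stays where left; friction 0.12 N m. A moment M on it presses the pin with (M - friction) / 0.064 m, friction 0 to 0.12 N m.
- stop_face (a point): Point on the pin-side face of the ring's arm, 64 mm from the knob's axis, 9 mm above the plate, where the arm meets the pin. The arm, a bar 10 mm wide, reaches out to 72 mm from the axis, 4 to 14 mm above the plate. On touching the pin the arm's centre line is about 0.16 rad before the hole's direction; the pin leans with play as it is pressed (up to 5 mm here), so the final angle must be felt.
- inner_knob: Black inner knob on top of the ring, same axis: 28 mm in diameter, 43 to 65 mm above the top plate. Its thin pointer blade, 6 mm wide, 45 to 52 mm above the plate, reaches along the knob's x to 35 mm from the axis, 7 mm beyond the ring's edge. Origin on the axis at the plate's surface, z up. Turns at a light touch: fingers beside the ring must clear the pointer through the whole turn.
- pointer_tip (a point): Tip of the inner knob's pointer, 35 mm from the axis, 48.5 mm above the top plate. It must stay within 4 mm of where it began.
- red_pin: Stop pin with red head, loose, 50 g. 80 mm long: steel shaft 10 mm in diameter with a small chamfer, cylindrical head 16 mm in diameter taking the top 22 mm. Origin: centre of the foot, z towards the head. It stands in one of the rack's three holes, foot 6 mm above the table. Seated in the machine, its foot is 24 mm below the plate and its head 34 to 56 mm above it.
- blue_pin: Pin of the same shape with a blue head, in the rack. Leave it alone.
- black_pin: Pin of the same shape with a black head, in the rack. Leave it alone.
- pin_rack: Wooden rack fixed to the table, 55 (x) x 155 (y) x 30 mm high, with three holes 12 mm wide and 24 mm deep in a row along its y, 50 mm apart, each with a pin standing in it. Origin: centre of the underside.

How it is judged:
By the outcome, as a careful person would: the job done as asked, in the order asked, and still so for the second after the job is handed in, with the robot touching nothing.
It also fails if it takes over 61 s, if anything falls off the work surface, if the arm or the gripper's body presses on something with over 40 N, if the wrist force passes 120 N, or if a joint passes its speed limit or range.

## Working session

There is one attempt and no reset: what is moved stays moved. The work goes in short steps, Python scripts to look and compute and a shell command to move; the robot and the scene stay as the last step left them, time stands still between calls to the robot, and variables do not carry over. Pictures are saved under pics/ and viewed, and the job is handed in when it is done.

```bash
mkdir -p pics; cat > h.py <<'E'
import numpy as np, cv2
from bench import readout, eyes, ticket, manip
from scipy.spatial.transform import Rotation as Ro
def snap(n,f):
    s=eyes.snapshot(n); cv2.imwrite(f'pics/{f}.png',cv2.cvtColor(s['pixels'],cv2.COLOR_RGB2BGR))
    np.save(f'pics/{f}.npy',s,allow_pickle=True); return s
def load(f): return np.load(f'pics/{f}.npy',allow_pickle=True).item()
def K(s):
    f=s['pixels'].shape[0]/2/np.tan(np.radians(s['vertical_fov']/2)); return np.array([[f,0,s['cx']],[0,f,s['cy']],[0,0,1.]])
def ray(s,uv):
    p=cv2.undistortPoints(np.array([[uv]],float),K(s),np.array(s['D'],float))[0,0]
    R=np.array(s['R']);t=np.array(s['t']); d=R.T@np.array([p[0],p[1],1]); return -R.T@t,d/np.linalg.norm(d)
def onz(s,uv,z):
    c,d=ray(s,uv); return c+d*(z-c[2])/d[2]
def tri(s1,u1,s2,u2):
    a,d=ray(s1,u1);b,e=ray(s2,u2)
    A=np.stack([d,-e],1); x,*_=np.linalg.lstsq(A,b-a,rcond=None)
    p,q=a+d*x[0],b+e*x[1]; return (p+q)/2,np.linalg.norm(p-q)
def proj(s,X):
    R=np.array(s['R']);t=np.array(s['t'])
    return cv2.projectPoints(np.atleast_2d(np.array(X,float)),cv2.Rodrigues(R)[0],t,K(s),np.array(s['D'],float))[0][:,0]
E
python3 - <<'E'
from h import *
np.set_printoptions(precision=4,suppress=True)
for n in('side','top'):
    s=snap(n,n+'0'); print(n,s['vertical_fov'],s['cx'],s['cy'],s['D'],-np.array(s['R']).T@s['t'],np.array(s['R'])[2])
print(readout.observe(),manip.grip_point_offset,dir(manip))
E
```

```text
side 45.1252451522327 254.78972391823544 196.71598272500395 [-0.0359  0.      0.      0.      0.    ] [ 0.2963 -0.8762  0.5858] [ 0.2989  0.8081 -0.5075]
top 49.311108200831924 251.21092460780102 193.75715535672092 [0.006 0.    0.    0.    0.   ] [ 0.498  -0.0845  1.0263] [ 0.092  -0.0266 -0.9954]
{'t': 0.1, 'q': array([70.2141, 28.3125, 77.123 , -0.0015, 74.6285, -5.4718]), 'joint_velocities': array([ 0.005 , -0.1059, -0.1896, -0.0924, -0.0465,  0.1386]), 'effort': array([  0.0008, -88.0248, -38.2539,   0.071 ,   0.0485,  -0.    ]), 'position': array([0.1544, 0.6053, 0.2134]), 'orientation': array([-89.9953,   0.0639,  75.6864]), 'force': array([-0.0333,  0.2736, -0.5406]), 'moment': array([-0.0031,  0.0079, -0.0432]), 'finger_gap': 0.09128303323179886} -0.0188 ['IKError', '__class__', '__delattr__', '__dict__', '__dir__', '__doc__', '__eq__', '__format__', '__ge__', '__getattribute__', '__getstate__', '__gt__', '__hash__', '__init__', '__init_subclass__', '__le__', '__lt__', '__module__', '__ne__', '__new__', '__reduce__', '__reduce_ex__', '__repr__', '__setattr__', '__sizeof__', '__str__', '__subclasshook__', '__weakref__', 'grip_point_offset']
```

```bash
ls pics
```

```text
side0.npy
side0.png
top0.npy
top0.png
```

View pics/side0.png

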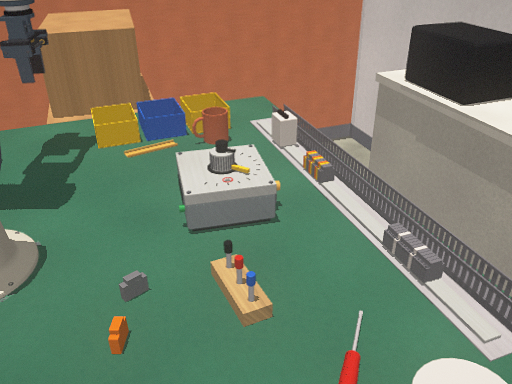

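View pics/top0.png

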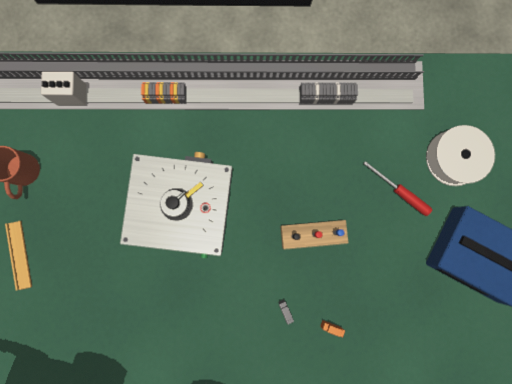

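The side view shows the black, red and blue heads at (228,246), (239,262) and (251,279), with the machine around (222,170). In the top view the knob is at about (175,204), the red-ringed hole at (205,208) and the red head at (319,235). I'll zoom in next.

```bash
python3 - <<'E'
import cv2
t=cv2.imread('pics/top0.png');s=cv2.imread('pics/side0.png')
cv2.imwrite('pics/t_m.png',cv2.resize(t[145:265,115:240],None,fx=5,fy=5,interpolation=cv2.INTER_CUBIC))
cv2.imwrite('pics/s_m.png',cv2.resize(s[130:230,165:290],None,fx=6,fy=6,interpolation=cv2.INTER_CUBIC))
cv2.imwrite('pics/t_r.png',cv2.resize(t[210:260,270:360],None,fx=8,fy=8,interpolation=cv2.INTER_CUBIC))
E
```

```text
(no output)
```

View pics/t_m.png

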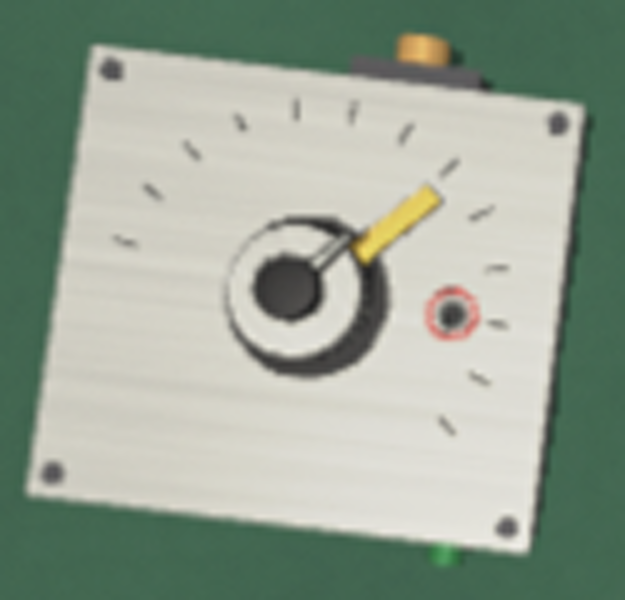

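View pics/s_m.png

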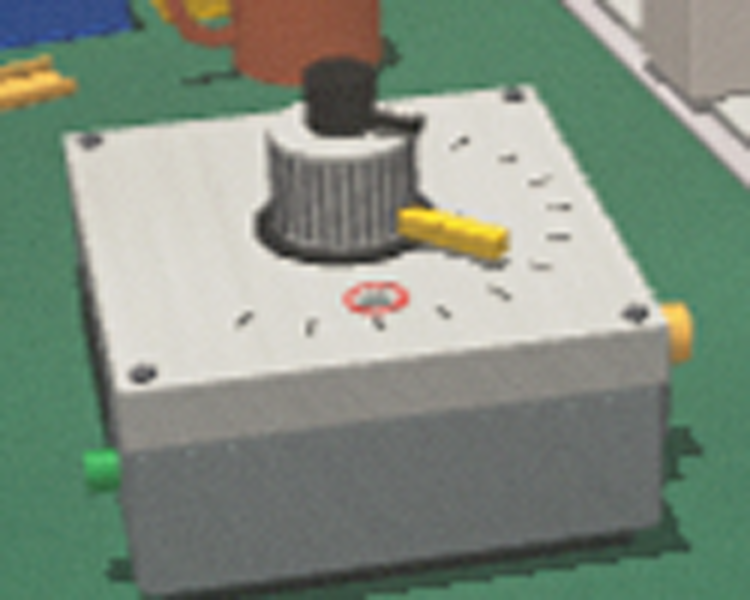

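View pics/t_r.png

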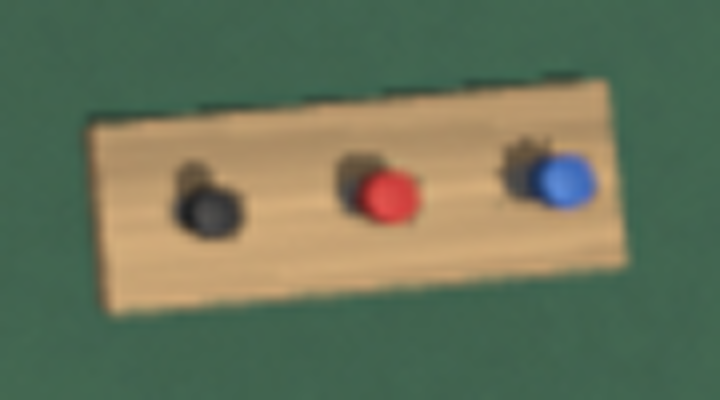

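```bash
cat > m.py <<'E'
from h import *
np.set_printoptions(precision=4,suppress=True)
def blobs(s,lo,hi,lo2=None,hi2=None,box=None,show=True):
    h=cv2.cvtColor(s['pixels'],cv2.COLOR_RGB2HSV); m=cv2.inRange(h,lo,hi)
    if lo2 is not None: m|=cv2.inRange(h,lo2,hi2)
    if box:
        k=np.zeros_like(m);x0,y0,x1,y1=box;k[y0:y1,x0:x1]=255;m&=k
    n,l,st,c=cv2.connectedComponentsWithStats(m)
    return m,[(st[i],c[i]) for i in range(1,n) if st[i][4]>4]
RED=((0,110,60),(8,255,255),(172,110,60),(180,255,255))
RED2=((0,50,60),(10,255,255),(170,50,60),(180,255,255))
E
python3 - <<'E'
from m import *
S,T=load('side0'),load('top0')
for nm,s,b in(('S pin',S,(225,250,250,275)),('T pin',T,(305,220,330,245))):
    m,B=blobs(s,*RED,box=b); print(nm,B)
for nm,s,b in(('S ring',S,(215,170,240,190)),('T ring',T,(195,198,215,218))):
    m,B=blobs(s,*RED2,box=b); ys,xs=np.nonzero(m); print(nm,B,(xs.min()+xs.max())/2,(ys.min()+ys.max())/2)
    c,_=cv2.findContours(m,cv2.RETR_EXTERNAL,cv2.CHAIN_APPROX_NONE); c=max(c,key=len); print(cv2.fitEllipse(cv2.convexHull(c)))
Y=((22,100,80),(34,255,255))
for nm,s,b in(('S arm',S,(225,160,260,180)),('T arm',T,(180,175,210,205))):
    m,B=blobs(s,*Y,box=b); ys,xs=np.nonzero(m); print(nm,B,cv2.minAreaRect(np.stack([xs,ys],1).astype(np.float32)))
E
```

```text
S pin [(array([235, 255,   8,  14, 106], dtype=int32), array([238.5566, 261.3868]))]
T pin [(array([314, 231,   9,   7,  45], dtype=int32), array([318.    , 234.0444]))]
S ring [(array([222, 177,  11,   6,  36], dtype=int32), array([227.2222, 179.3611]))] 227.0 179.5
((227.1493682861328, 179.17544555664062), (5.864773273468018, 10.391077041625977), 86.23816680908203)
T ring [(array([200, 202,  11,  11,  59], dtype=int32), array([204.8644, 207.3729]))] 205.0 207.0
((204.88931274414062, 207.4336395263672), (10.683302879333496, 11.190943717956543), 8.940512657165527)
S arm [(array([231, 164,  19,   9,  82], dtype=int32), array([240.061 , 167.9634]))] ((240.0882568359375, 168.14706420898438), (18.675243377685547, 5.5783185958862305), 14.03624439239502)
T arm [(array([185, 183,  18,  15,  89], dtype=int32), array([193.4831, 189.6517]))] ((193.59014892578125, 189.5081787109375), (4.353254318237305, 19.9737548828125), 50.19443130493164)
```

```bash
python3 - <<'E'
from m import *
S,T=load('side0'),load('top0')
print('hole',tri(S,(227.1,179.3),T,(204.9,207.4)))
for v in (257,258,259): print('pin top',v,tri(S,(238.5,v),T,(318.2,234.1)))
print('pin top at .086:',onz(T,(318,234.04),.086),onz(S,(238.5,257.5),.086), 'mid',onz(S,(238.5,261.4),.075))
# inner knob dark top
g=cv2.cvtColor(T['pixels'],cv2.COLOR_RGB2GRAY)
m=(g<75).astype(np.uint8)*255; k=np.zeros_like(m);k[193:212,164:181]=255;m&=k
n,l,st,c=cv2.connectedComponentsWithStats(m)
print([(st[i],c[i]) for i in range(1,n) if st[i][4]>3])
h=lambda a,f,o:((a[0]+.5)/f-.5+o[0],(a[1]+.5)/f-.5+o[1])
print('inner top',tri(S,h((341,75),6,(165,130)),T,h((289,287),5,(115,145))))
# ring top light disc in top view
print('ring top',tri(S,h((343,135),6,(165,130)),T,h((290,290),5,(115,145))))
# plate corners
ct=[(92,45),(585,103),(531,552),(27,495)]; 
C=np.array([onz(T,h(a,5,(115,145)),.1) for a in ct]);print(C,C.mean(0)); e=C[1]-C[0]; print(np.linalg.norm(np.diff(np.vstack([C,C[:1]]),axis=0),axis=1))
cs=[(65,137),(543,88),(668,325),(118,393)]
for a in cs: print(onz(S,h(a,6,(165,130)),.1))
for a,b in zip(ct,[cs[1],cs[2],cs[3],cs[0]]): print('tri',tri(S,h(b,6,(165,130)),T,h(a,5,(115,145))))
# arm line
for p in [(432,192),(361,252)]: print('arm',onz(T,h(p,5,(115,145)),.114))
print('ptr',onz(T,h((350,240),5,(115,145)),.152),onz(T,h((312,270),5,(115,145)),.152))
E
```

```text
hole (array([ 0.5534, -0.0063,  0.0984]), np.float64(0.0011621171772892437))
pin top 257 (array([ 0.4929, -0.2601,  0.0826]), np.float64(0.0006680825115273025))
pin top 258 (array([ 0.4928, -0.2604,  0.0807]), np.float64(0.000826951241430422))
pin top 259 (array([ 0.4927, -0.2608,  0.0788]), np.float64(0.0009861055390893432))
pin top at .086: [ 0.4933 -0.2591  0.086 ] [ 0.4908 -0.2655  0.086 ] mid [ 0.4915 -0.2625  0.075 ]
[(array([166, 197,  13,  12, 117], dtype=int32), array([172.2051, 202.0684]))]
inner top (array([0.5615, 0.0551, 0.1618]), np.float64(0.00032497548871674424))
ring top (array([0.5622, 0.059 , 0.1351]), np.float64(0.0002705644308056478))
[[ 0.6748  0.1534  0.1   ]
 [ 0.648  -0.0659  0.1   ]
 [ 0.4493 -0.0416  0.1   ]
 [ 0.4759  0.1779  0.1   ]] [0.562  0.0559 0.1   ]
[0.2209 0.2002 0.2211 0.2004]
[0.4749 0.1727 0.1   ]
[0.6764 0.1456 0.1   ]
[ 0.6447 -0.0674  0.1   ]
[ 0.4474 -0.0425  0.1   ]
tri (array([0.6774, 0.1539, 0.0962]), np.float64(0.003949831250367118))
tri (array([ 0.6469, -0.0654,  0.0988]), np.float64(0.0026365355934625787))
tri (array([ 0.4484, -0.0414,  0.0992]), np.float64(0.001643980881760584))
tri (array([0.4759, 0.1786, 0.0973]), np.float64(0.00011371064210236048))
arm [0.6066 0.0009 0.114 ]
arm [0.5803 0.0317 0.114 ]
ptr [0.582  0.0315 0.152 ] [0.5695 0.0472 0.152 ]
```

```bash
cat > go.py <<'E'
import sys
from h import *
def delta(p,yaw,base=None):
    s=readout.observe(); R=Ro.from_euler('xyz',s['orientation'],degrees=True)
    Rt=Ro.from_euler('xyz',[-90,0,yaw],degrees=True)
    tr=R.inv().apply(np.array(p)-s['position'])*1000; rv=(R.inv()*Rt).as_rotvec()
    print('delta mm',np.round(tr,2),'rot',np.round(rv,4)); return s
if __name__=='__main__': delta([float(a) for a in sys.argv[1:4]],float(sys.argv[4]))
E
python3 - <<'E'
from m import *
S,T=load('side0'),load('top0')
h=lambda a,f,o:((a[0]+.5)/f-.5+o[0],(a[1]+.5)/f-.5+o[1])
P=[onz(T,h(a,8,(270,210)),.086) for a in((214,212),(390,196),(566,181))]
print(P); d=P[2]-P[0]; print(np.degrees(np.arctan2(d[1],d[0])),np.linalg.norm(d))
C=[onz(T,h(a,8,(270,210)),.030) for a in((90,123),(608,80),(628,265),(106,314))];print(np.array(C),np.mean(C,0))
for z in(.1,):print(onz(T,(204.9,207.4),z),onz(S,(227.1,179.3),z))
E
python3 go.py 0.493 -0.2600 0.15 5
```

```text
[array([ 0.4892, -0.2102,  0.086 ]), array([ 0.4933, -0.2598,  0.086 ]), array([ 0.4971, -0.3096,  0.086 ])]
-85.42860427185818 0.09980380529343826
[[ 0.5153 -0.1811  0.03  ]
 [ 0.5271 -0.3365  0.03  ]
 [ 0.4721 -0.3409  0.03  ]
 [ 0.4588 -0.185   0.03  ]] [ 0.4933 -0.2609  0.03  ]
[ 0.5539 -0.0066  0.1   ] [ 0.552 -0.009  0.1  ]
delta mm [-754.63   64.19 -542.  ] rot [ 6.0000e-04  1.2337e+00 -1.0000e-03]
```

```bash
python3 -m handwheel '[{"translation":[-755,64,-542],"delta_rot":[0,1.24,0],"grip":0},{"translation":[-755,64,-542],"delta_rot":[0,1.24,0],"grip":0},{"translation":[-755,64,-542],"delta_rot":[0,1.24,0],"grip":0},{"translation":[-755,64,-542],"delta_rot":[0,1.24,0],"grip":0},{"translation":[-755,64,-542],"delta_rot":[0,1.24,0],"grip":0},{"translation":[-755,64,-542],"delta_rot":[0,1.24,0],"grip":0},{"translation":[-755,64,-542],"delta_rot":[0,1.24,0],"grip":0},{"translation":[-755,64,-542],"delta_rot":[0,1.24,0],"grip":0},{"translation":[-755,64,-542],"delta_rot":[0,1.24,0],"grip":0},{"translation":[-755,64,-542],"delta_rot":[0,1.24,0],"grip":0},{"translation":[-755,64,-542],"delta_rot":[0,1.24,0],"grip":0},{"translation":[-755,64,-542],"delta_rot":[0,1.24,0],"grip":0}]'; python3 go.py 0.493 -0.2600 0.15 4.6
```

```text
t: 1.1
position: [0.3354, 0.1417, 0.1797]
orientation: [-90.0, -0.0, 4.6]
force: [0.9, 1.6, -1.1]
finger_gap: 0.091
delta mm [ 124.82   29.73 -413.04] rot [-0.      0.      0.0002]
```

```bash
python3 -m handwheel '[{"translation":[125,30,-413],"delta_rot":[0,0,0],"grip":0},{"translation":[125,30,-413],"delta_rot":[0,0,0],"grip":0},{"translation":[125,30,-413],"delta_rot":[0,0,0],"grip":0},{"translation":[125,30,-413],"delta_rot":[0,0,0],"grip":0},{"translation":[125,30,-413],"delta_rot":[0,0,0],"grip":0},{"translation":[125,30,-413],"delta_rot":[0,0,0],"grip":0},{"translation":[125,30,-413],"delta_rot":[0,0,0],"grip":0},{"translation":[125,30,-413],"delta_rot":[0,0,0],"grip":0},{"translation":[125,30,-413],"delta_rot":[0,0,0],"grip":0},{"translation":[125,30,-413],"delta_rot":[0,0,0],"grip":0},{"translation":[125,30,-413],"delta_rot":[0,0,0],"grip":0},{"translation":[125,30,-413],"delta_rot":[0,0,0],"grip":0}]'; python3 - <<'E'
from h import *
from go import delta
delta([.493,-.26,.15],4.6);delta([.493,-.26,.053],4.6)
snap('side','s1');
i=cv2.imread('pics/s1.png')[200:330,180:310];cv2.imwrite('pics/s1z.png',cv2.resize(i,None,fx=4.5,fy=4.5,interpolation=cv2.INTER_CUBIC))
E
```

```text
t: 2.1
position: [0.4946, -0.2618, 0.1491]
orientation: [-90.1, -0.0, 4.5]
force: [-1.5, 0.0, -0.4]
finger_gap: 0.0914
delta mm [-1.41 -0.92  1.95] rot [ 0.0011 -0.0021  0.0007]
delta mm [-1.48 96.08  2.05] rot [ 0.0011 -0.0021  0.0007]
```

View pics/s1z.png

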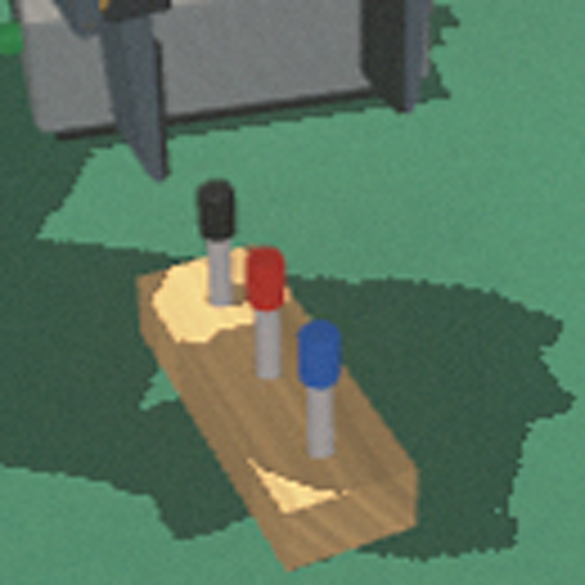

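Side view: the two fingers hang either side of the red pin (crop pixels 160,175 and 410,105), clear of its neighbours. Descending.

```bash
python3 -m handwheel '[{"translation":[0,30,0],"delta_rot":[0,0,0],"grip":0},{"translation":[0,60,0],"delta_rot":[0,0,0],"grip":0},{"translation":[0,80,0],"delta_rot":[0,0,0],"grip":0},{"translation":[0,90,0],"delta_rot":[0,0,0],"grip":0},{"translation":[0,95,0],"delta_rot":[0,0,0],"grip":0},{"translation":[0,95,0],"delta_rot":[0,0,0],"grip":0},{"translation":[0,95,0],"delta_rot":[0,0,0],"grip":0}]'; python3 - <<'E'
from h import *
from go import delta
s=delta([.493,-.26,.053],4.6);print(s['position'],s['force'],s['moment'])
E
```

```text
t: 2.73
position: [0.4938, -0.2579, 0.0556]
orientation: [-90.0, -0.0, 4.7]
force: [0.9, -0.6, 1.0]
finger_gap: 0.0911
delta mm [-0.93  2.63 -2.06] rot [0.0005 0.0011 0.0007]
[ 0.49375701 -0.25787473  0.05563144] [ 0.87593174 -0.5621194   1.00025158] [-0.15095045  0.05969578  0.01390782]
```

```bash
python3 -m handwheel '[{"translation":[0,0,0],"delta_rot":[0,0,0],"grip":0},{"translation":[0,0,0],"delta_rot":[0,0,0],"grip":0}]';python3 -m handwheel '[{"translation":[0,0,0],"delta_rot":[0,0,0],"grip":0}]'; python3 go.py .493 -.26 .053 4.6
```

```text
t: 2.9
position: [0.4939, -0.2582, 0.0559]
orientation: [-90.1, -0.1, 4.6]
force: [-0.1, 0.2, 0.3]
finger_gap: 0.0909
t: 2.98
position: [0.4937, -0.2582, 0.0556]
orientation: [-90.0, -0.1, 4.6]
force: [0.5, -0.8, -0.4]
finger_gap: 0.0915
delta mm [-0.89  2.59 -1.78] rot [0.0009 0.0007 0.0011]
```

```bash
python3 -m handwheel '[{"translation":[-0.6,2.6,-2],"delta_rot":[0,0,0],"grip":0},{"translation":[-0.6,2.6,-2],"delta_rot":[0,0,0],"grip":0.4},{"translation":[-0.6,2.6,-2],"delta_rot":[0,0,0],"grip":0.8},{"translation":[-0.6,2.6,-2],"delta_rot":[0,0,0],"grip":1},{"translation":[-0.6,2.6,-2],"delta_rot":[0,0,0],"grip":1},{"translation":[-0.6,2.6,-2],"delta_rot":[0,0,0],"grip":1},{"translation":[-0.6,2.6,-2],"delta_rot":[0,0,0],"grip":1},{"translation":[-0.6,2.6,-2],"delta_rot":[0,0,0],"grip":1},{"translation":[-0.6,2.6,-2],"delta_rot":[0,0,0],"grip":1},{"translation":[-0.6,2.6,-2],"delta_rot":[0,0,0],"grip":1}]';  python3 - <<'E'
from h import *
from go import delta
s=delta([.493,-.26,.053],4.6);print(s['position'],s['force'],s['moment'])
E
```

```text
t: 3.82
position: [0.4929, -0.2599, 0.0521]
orientation: [-90.0, 0.0, 4.6]
force: [-0.3, 0.9, 0.1]
finger_gap: 0.0341
delta mm [ 0.09 -0.86 -0.06] rot [-0.      0.0008 -0.0001]
[ 0.49290883 -0.25994304  0.05213741] [-0.25032102  0.92303841  0.11425586] [-0.04066244  0.03523346 -0.02482678]
```

Fingers are still closing (34 mm).

```bash
python3 -m handwheel '[{"translation":[0,0,0],"delta_rot":[0,0,0],"grip":1},{"translation":[0,0,0],"delta_rot":[0,0,0],"grip":1},{"translation":[0,0,0],"delta_rot":[0,0,0],"grip":1},{"translation":[0,0,0],"delta_rot":[0,0,0],"grip":1},{"translation":[0,0,0],"delta_rot":[0,0,0],"grip":1},{"translation":[0,0,0],"delta_rot":[0,0,0],"grip":1}]';  python3 - <<'E'
from h import *
from go import delta
s=delta([.493,-.26,.053],4.6);print(s['position'],s['force'],s['moment'])
E
```

```text
t: 4.32
position: [0.4929, -0.26, 0.0522]
orientation: [-90.0, -0.0, 4.6]
force: [0.1, -0.7, 0.0]
finger_gap: 0.0152
delta mm [ 0.06 -0.84 -0.03] rot [0.     0.0007 0.    ]
[ 0.49294168 -0.25997842  0.05216201] [ 0.0997568  -0.65169605  0.03265493] [-0.07109041 -0.00070011  0.02463697]
```

```bash
python3 -m handwheel '[{"translation":[0,-10,0],"delta_rot":[0,0,0],"grip":1},{"translation":[0,-30,0],"delta_rot":[0,0,0],"grip":1},{"translation":[0,-60,0],"delta_rot":[0,0,0],"grip":1},{"translation":[0,-90,0],"delta_rot":[0,0,0],"grip":1},{"translation":[0,-115,0],"delta_rot":[0,0,0],"grip":1},{"translation":[0,-124,0],"delta_rot":[0,0,0],"grip":1},{"translation":[0,-124,0],"delta_rot":[0,0,0],"grip":1},{"translation":[0,-124,0],"delta_rot":[0,0,0],"grip":1}]';  python3 - <<'E'
from h import *
from go import delta
snap('side','s2')
i=cv2.imread('pics/s2.png')[150:330,160:330];cv2.imwrite('pics/s2z.png',cv2.resize(i,None,fx=3.3,fy=3.3,interpolation=cv2.INTER_CUBIC))
s=delta([.554,-.0070,.176],-7);print(s['position'],s['force'],s['moment'],s['finger_gap'])
E
```

```text
t: 4.98
position: [0.4928, -0.2599, 0.176]
orientation: [-90.0, -0.0, 4.6]
force: [-0.0, -0.6, -0.7]
finger_gap: 0.0152
delta mm [ 81.86  -0.67 246.81] rot [-0.0007  0.2031 -0.0012]
[ 0.49236484 -0.25961959  0.17520885] [ 0.04353603 -0.46521639 -1.3612473 ] [-0.11307099  0.01821693  0.00965788] 0.015374349007077993
```

View pics/s2z.png

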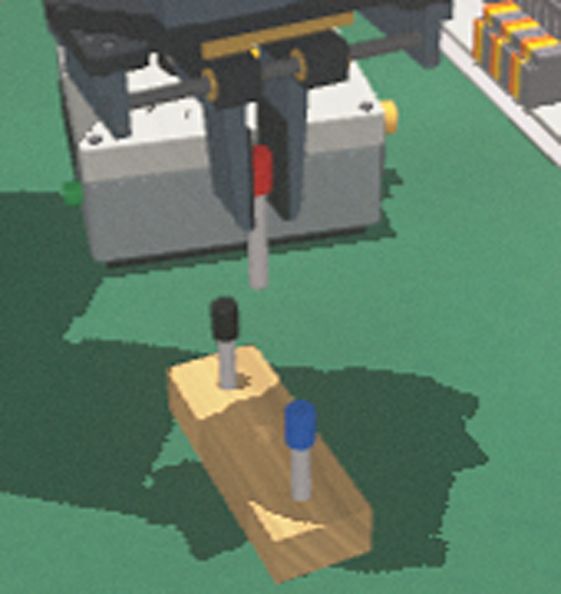

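The pin is in hand, upright, foot at about (238,237); the blue and black pins are undisturbed. Next, over the hole.

```bash
python3 -m handwheel '[{"translation":[82,-1,247],"delta_rot":[0,0.203,0],"grip":1},{"translation":[82,-1,247],"delta_rot":[0,0.203,0],"grip":1},{"translation":[82,-1,247],"delta_rot":[0,0.203,0],"grip":1},{"translation":[82,-1,247],"delta_rot":[0,0.203,0],"grip":1},{"translation":[82,-1,247],"delta_rot":[0,0.203,0],"grip":1},{"translation":[82,-1,247],"delta_rot":[0,0.203,0],"grip":1},{"translation":[82,-1,247],"delta_rot":[0,0.203,0],"grip":1},{"translation":[82,-1,247],"delta_rot":[0,0.203,0],"grip":1},{"translation":[82,10,247],"delta_rot":[0,0.203,0],"grip":1},{"translation":[82,20,247],"delta_rot":[0,0.203,0],"grip":1},{"translation":[82,20,247],"delta_rot":[0,0.203,0],"grip":1},{"translation":[82,20,247],"delta_rot":[0,0.203,0],"grip":1}]';  python3 - <<'E'
from h import *
from go import delta
snap('side','s3');snap('top','t3')
i=cv2.imread('pics/s3.png')[120:220,160:290];cv2.imwrite('pics/s3z.png',cv2.resize(i,None,fx=6,fy=6,interpolation=cv2.INTER_CUBIC))
i=cv2.imread('pics/t3.png')[140:270,110:270];cv2.imwrite('pics/t3z.png',cv2.resize(i,None,fx=4.5,fy=4.5,interpolation=cv2.INTER_CUBIC))
s=delta([.554,-.0070,.154],-7);print(s['position'],s['force'],s['moment'],s['finger_gap'])
E
```

```text
t: 6.03
position: [0.5538, -0.0077, 0.1549]
orientation: [-90.0, 0.2, -7.0]
force: [1.1, -0.5, 0.0]
finger_gap: 0.0149
delta mm [-0.66  2.03  0.61] rot [ 0.     -0.0007 -0.0005]
[ 0.55458051 -0.00768388  0.15602696] [ 1.01587066  0.27425912 -1.38612023] [-0.08844554  0.04459338 -0.01904171] 0.015258591358800765
```

View pics/s3z.png

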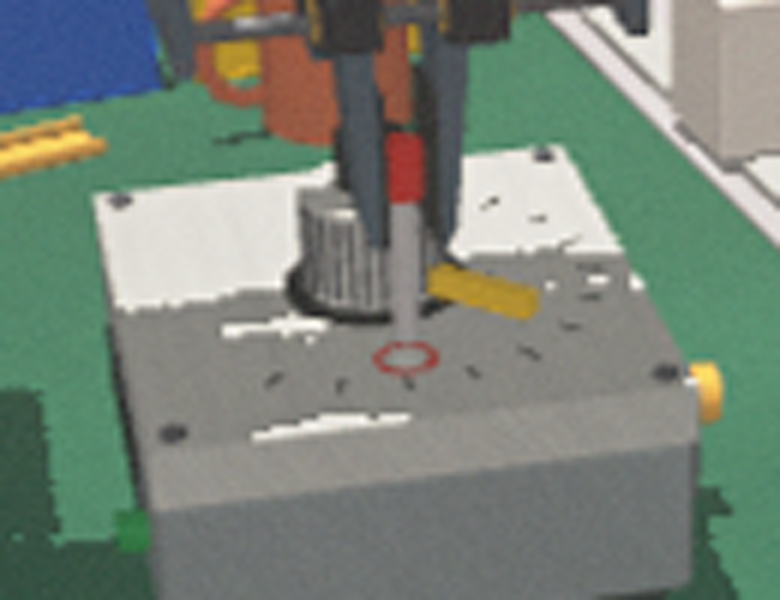

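View pics/t3z.png

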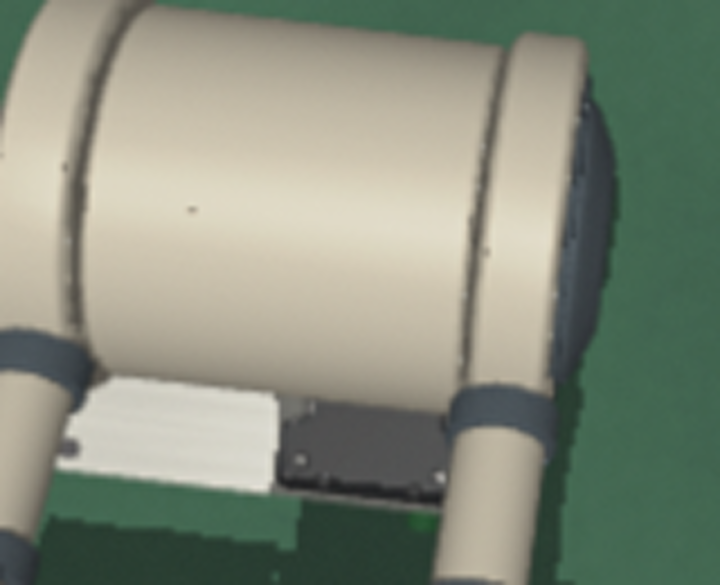

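```bash
python3 - <<'E'
from h import *
np.set_printoptions(precision=2,suppress=True,linewidth=160)
s=load('s3');g=cv2.cvtColor(s['pixels'],cv2.COLOR_RGB2GRAY)
print(g[165:185,220:236])
p=readout.observe()['position'];print(p)
f=np.array([p[0],p[1],p[2]-.0462])
print('foot model',proj(s,f),'hole at',proj(s,[[.554,-.007,.1]]),'5mm y',proj(s,f+[0,.005,0])-proj(s,f),'5mm z',proj(s,f+[0,0,.005])-proj(s,f),'5mm x',proj(s,f+[.005,0,0])-proj(s,f))
h=cv2.cvtColor(s['pixels'],cv2.COLOR_RGB2HSV);m=((h[...,0]<10)|(h[...,0]>170))&(h[...,1]>90)
ys,xs=np.nonzero(m[172:188,215:242]);print('ring',(xs.min()+xs.max())/2+215,(ys.min()+ys.max())/2+172,xs.mean()+215,ys.mean()+172)
m2=m[138:160,222:236]; ys,xs=np.nonzero(m2);print('head',xs.min()+222,xs.max()+222,ys.min()+138,ys.max()+138,xs.mean()+222)
print('head bottom model',proj(s,f+[0,0,.058]),'top',proj(s,f+[0,0,.08]))
i=s['pixels'][135:190,205:250,::-1];cv2.imwrite('pics/s3zz.png',cv2.resize(i,None,fx=10,fy=10,interpolation=cv2.INTER_NEAREST))
E
```

```text
[[119  98 137  99 114 138 140 148 142 136  90 115 134 137 135 131]
 [119  98 140 109 118 134 143 147 145 135 103 120 143 144 147 146]
 [122 101 139 115 108 132 143 144 140 136  99 117 141 146 145 145]
 [134 105 141 114 105 129 142 145 140 133  98 123 145 146 147 146]
 [130 105 138 115 104 134 146 146 144 134 135 111  97 112 125 143]
 [133 108 142 125 121 138 140 148 144 119  92  61  53  63  60  96]
 [120 121 132 109  99 127 139 146 142 116  69  47  49  74 115 129]
 [ 69  74  69  64  59 102 139 146 146 118  70  70 115 126 136 137]
 [ 45  50  51  46  48  95 134 147 142 131 124 126 132 137 132 134]
 [104 104 106 104 117 125 139 146 143 135 134 136 134 132 136 135]
 [130 132 133 135 137 130 140 143 145 134 128 133 136 135 137 134]
 [134 136 136 140 133 129 138 143 143 133 134 135 135 132 132 132]
 [132 135 137 136 116 109  98 118 114 103  99 116 131 131 132 133]
 [133 133 129 109 101 130 133 138 140 133 121 100 107 128 136 134]
 [133 133 103 106 127 138 148 147 145 142 137 109  92 125 135 129]
 [135 136 112 103 124 139 149 150 149 144 120  92  95 127 131 133]
 [134 131 131 106  90 104 114 125 119 112 112 111 124 135 134 135]
 [132 134 135 131 127 123 118 102 115 126 129 130 134 132 131 132]
 [131 134 134 134 137 133 134 104 105 130 136 130 134 130 131 133]
 [134 133 135 130 135 135 133 115  88 125 134 132 133 135 133 133]]
[ 0.55 -0.01  0.16]
foot model [[227.86 174.92]] hole at [[227.69 178.74]] 5mm y [[-0.69 -0.98]] 5mm z [[-0.09 -2.01]] 5mm x [[ 2.15 -0.39]]
ring 227.0 179.0 226.875 178.9375
head 224 230 138 153 226.81521739130434
head bottom model [[226.84 150.99]] top [[226.44 141.55]]
```

View pics/s3zz.png

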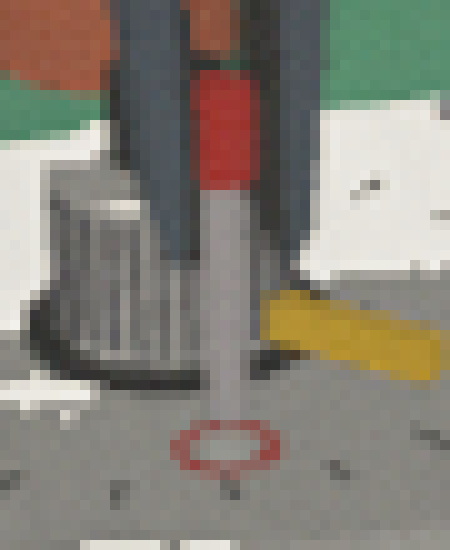

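```bash
python3 -m handwheel '[{"translation":[-0.5,4,0.5],"delta_rot":[0,0,0],"grip":1},{"translation":[-0.5,7,0.5],"delta_rot":[0,0,0],"grip":1},{"translation":[-0.5,7,0.5],"delta_rot":[0,0,0],"grip":1}]';  python3 -m handwheel '[{"translation":[0,0,0],"delta_rot":[0,0,0],"grip":1}]'; python3 -m handwheel '[{"translation":[0,1.5,0],"delta_rot":[0,0,0],"grip":1},{"translation":[0,3,0],"delta_rot":[0,0,0],"grip":1},{"translation":[0,4,0],"delta_rot":[0,0,0],"grip":1}]';python3 -m handwheel '[{"translation":[0,0,0],"delta_rot":[0,0,0],"grip":1}]'
```

```text
t: 6.38
position: [0.5539, -0.0067, 0.1487]
orientation: [-90.0, 0.0, -7.0]
force: [-0.2, -0.4, -0.5]
finger_gap: 0.0151
t: 6.47
position: [0.5541, -0.0066, 0.149]
orientation: [-90.0, 0.0, -7.0]
force: [0.3, -0.3, -0.3]
finger_gap: 0.015
t: 6.72
position: [0.5542, -0.0066, 0.145]
orientation: [-90.0, -0.0, -7.0]
force: [0.1, 0.7, 0.6]
finger_gap: 0.0155
t: 6.8
position: [0.5541, -0.0065, 0.1449]
orientation: [-90.0, 0.0, -7.0]
force: [-0.1, 1.0, -1.4]
finger_gap: 0.015
```

```bash
python3 -m handwheel '[{"translation":[0,1,0],"delta_rot":[0,0,0],"grip":1},{"translation":[0,2,0],"delta_rot":[0,0,0],"grip":1},{"translation":[0,2,0],"delta_rot":[0,0,0],"grip":1}]';  python3 -c "
from bench import readout;s=readout.observe();print(s['position'],s['force'],s['moment'])"
```

```text
t: 7.05
position: [0.5542, -0.0066, 0.143]
orientation: [-90.0, 0.0, -7.0]
force: [-0.6, 0.6, -0.8]
finger_gap: 0.0151
[ 0.55419405 -0.00659459  0.14299016] [-0.55560639  0.62767924 -0.8081945 ] [-0.12566465  0.0336332  -0.02560075]
```

```bash
python3 -m handwheel '[{"translation":[0,1,0],"delta_rot":[0,0,0],"grip":1},{"translation":[0,2,0],"delta_rot":[0,0,0],"grip":1},{"translation":[0,3,0],"delta_rot":[0,0,0],"grip":1},{"translation":[0,3,0],"delta_rot":[0,0,0],"grip":1}]';  python3 -c "
from bench import readout;s=readout.observe();print(s['position'],s['force'],s['moment'])"
```

```text
t: 7.38
position: [0.5541, -0.0066, 0.1399]
orientation: [-90.0, 0.0, -7.0]
force: [-0.5, 0.6, -1.5]
finger_gap: 0.0153
[ 0.55411592 -0.00656557  0.139921  ] [-0.51084388  0.58122425 -1.46424911] [0.01534235 0.15203258 0.00234147]
```

No contact 6 mm below the plate level, so it has entered. Going deeper, gently towards the bottom.

```bash
python3 -m handwheel '[{"translation":[0,3,0],"delta_rot":[0,0,0],"grip":1},{"translation":[0,6,0],"delta_rot":[0,0,0],"grip":1},{"translation":[0,9,0],"delta_rot":[0,0,0],"grip":1},{"translation":[0,9,0],"delta_rot":[0,0,0],"grip":1}]';  python3 -c "
from bench import readout;s=readout.observe();print(s['position'],s['force'],s['moment'])"; python3 -m handwheel '[{"translation":[0,2,0],"delta_rot":[0,0,0],"grip":1},{"translation":[0,4,0],"delta_rot":[0,0,0],"grip":1},{"translation":[0,5,0],"delta_rot":[0,0,0],"grip":1},{"translation":[0,5,0],"delta_rot":[0,0,0],"grip":1}]';  python3 -c "
from bench import readout;s=readout.observe();print(s['position'],s['force'],s['moment'])"
```

```text
t: 7.72
position: [0.5539, -0.0066, 0.1304]
orientation: [-90.0, 0.1, -7.0]
force: [-1.1, 1.0, -1.2]
finger_gap: 0.0152
[ 0.55390169 -0.00656484  0.13040978] [-1.08633759  0.95750185 -1.18067458] [0.00597495 0.19863822 0.05360364]
t: 8.05
position: [0.5541, -0.0066, 0.1259]
orientation: [-90.0, 0.0, -7.0]
force: [-0.9, 0.5, -1.1]
finger_gap: 0.0151
[ 0.55408304 -0.00656814  0.12587734] [-0.94985775  0.46024854 -1.05294487] [ 0.06002548  0.29615386 -0.0544969 ]
```

```bash
python3 -m handwheel '[{"translation":[0,1,0],"delta_rot":[0,0,0],"grip":1},{"translation":[0,2,0],"delta_rot":[0,0,0],"grip":1},{"translation":[0,3,0],"delta_rot":[0,0,0],"grip":1},{"translation":[0,3,0],"delta_rot":[0,0,0],"grip":1}]';  python3 -m handwheel '[{"translation":[0,0.7,0],"delta_rot":[0,0,0],"grip":1},{"translation":[0,0.7,0],"delta_rot":[0,0,0],"grip":1}]';python3 -m handwheel '[{"translation":[0,0.7,0],"delta_rot":[0,0,0],"grip":1},{"translation":[0,0.7,0],"delta_rot":[0,0,0],"grip":1}]'
```

```text
t: 8.38
position: [0.5542, -0.0066, 0.123]
orientation: [-90.0, 0.0, -7.0]
force: [-2.1, 1.3, -1.6]
finger_gap: 0.0152
t: 8.55
position: [0.5542, -0.0066, 0.1224]
orientation: [-90.0, 0.0, -7.0]
force: [-2.5, 2.2, 0.2]
finger_gap: 0.0153
t: 8.72
position: [0.5544, -0.0066, 0.122]
orientation: [-90.0, -0.0, -7.0]
force: [-3.3, 1.6, 5.2]
finger_gap: 0.0151
```

```bash
python3 -m handwheel '[{"translation":[0,0.7,0],"delta_rot":[0,0,0],"grip":1},{"translation":[0,0.7,0],"delta_rot":[0,0,0],"grip":1}]'
```

```text
t: 8.88
position: [0.5546, -0.0066, 0.1218]
orientation: [-90.0, -0.1, -7.0]
force: [-4.2, 1.8, 14.2]
finger_gap: 0.0148
```

Bottomed exactly at the predicted height (14 N axial). Unload, release.

```bash
python3 -m handwheel '[{"translation":[0,-1,0],"delta_rot":[0,0,0],"grip":1},{"translation":[0,-1,0],"delta_rot":[0,0,0],"grip":0},{"translation":[0,-1,0],"delta_rot":[0,0,0],"grip":0},{"translation":[0,-1,0],"delta_rot":[0,0,0],"grip":0},{"translation":[0,-1,0],"delta_rot":[0,0,0],"grip":0},{"translation":[0,-1,0],"delta_rot":[0,0,0],"grip":0},{"translation":[0,-1,0],"delta_rot":[0,0,0],"grip":0},{"translation":[0,-1,0],"delta_rot":[0,0,0],"grip":0},{"translation":[0,-1,0],"delta_rot":[0,0,0],"grip":0}]'; python3 - <<'E'
from h import *
from go import delta
np.set_printoptions(precision=4,suppress=True)
T=load('top0');print(onz(T,(172.4,202.2),.165),onz(T,(172.2,202.07),.165))
s=delta([.562,.0565,.21],50)
E
```

```text
t: 9.63
position: [0.5543, -0.0066, 0.122]
orientation: [-90.0, -0.0, -7.0]
force: [0.8, -0.7, 1.0]
finger_gap: 0.0655
[0.561  0.0546 0.165 ] [0.5613 0.055  0.165 ]
delta mm [  0.01 -87.98  63.58] rot [ 0.     -0.9947 -0.    ]
```

```bash
python3 -m handwheel '[{"translation":[0,-30,0],"delta_rot":[0,0,0],"grip":0},{"translation":[0,-65,0],"delta_rot":[0,0,0],"grip":0},{"translation":[0,-90,0],"delta_rot":[0,0,0],"grip":0},{"translation":[0,-90,20],"delta_rot":[0,-0.1,0],"grip":0},{"translation":[0,-90,40],"delta_rot":[0,-0.2,0],"grip":0},{"translation":[0,-90,63],"delta_rot":[0,-0.9947,0],"grip":0},{"translation":[0,-90,63],"delta_rot":[0,-0.9947,0],"grip":0},{"translation":[0,-90,63],"delta_rot":[0,-0.9947,0],"grip":0},{"translation":[0,-90,63],"delta_rot":[0,-0.9947,0],"grip":0},{"translation":[0,-90,63],"delta_rot":[0,-0.9947,0],"grip":0},{"translation":[0,-90,63],"delta_rot":[0,-0.9947,0],"grip":0},{"translation":[0,-90,63],"delta_rot":[0,-0.9947,0],"grip":0}]'; python3 -m handwheel '[{"translation":[0,0,0],"delta_rot":[0,-0.3,0],"grip":0},{"translation":[0,0,0],"delta_rot":[0,-0.3,0],"grip":0}]'
python3 - <<'E'
from h import *
from go import delta
snap('side','s4')
i=cv2.imread('pics/s4.png')[110:220,160:290];cv2.imwrite('pics/s4z.png',cv2.resize(i,None,fx=5,fy=5,interpolation=cv2.INTER_CUBIC))
s=delta([.5618,.0562,.112],50);print(s['position'])
E
```

```text
t: 10.63
position: [0.5618, 0.056, 0.212]
orientation: [-90.0, 0.0, 50.5]
force: [-0.4, 0.1, 0.8]
finger_gap: 0.0917
t: 10.8
position: [0.5618, 0.056, 0.212]
orientation: [-90.0, 0.0, 64.6]
force: [-0.3, -0.2, 0.4]
finger_gap: 0.0912
delta mm [  0.23 100.01   0.15] rot [-1.000e-04  2.669e-01 -1.000e-04]
[0.56184532 0.05593493 0.21200737]
```

View pics/s4z.png

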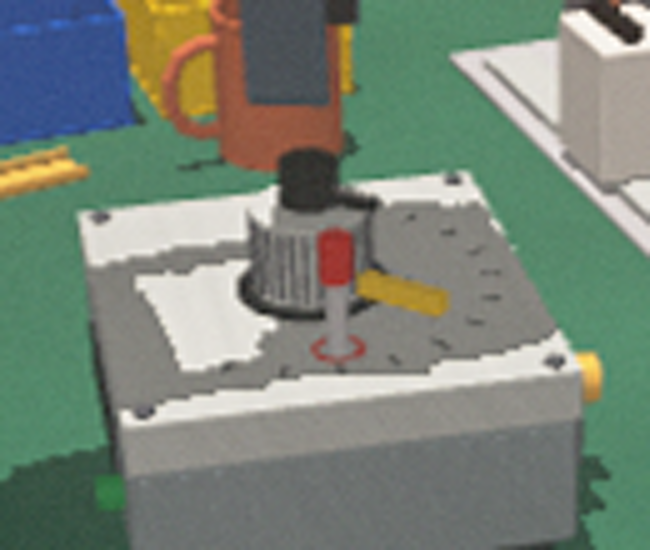

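The pin stands upright in the red ring (crop 335,345), head low; arm and pointer are unmoved. I overturned the wrist by 15°, so I'll turn back to 50° and then descend around the ring.

```bash
python3 -m handwheel '[{"translation":[0,0,0],"delta_rot":[0,0.12,0],"grip":0},{"translation":[0,0,0],"delta_rot":[0,0.24,0],"grip":0},{"translation":[0,20,0],"delta_rot":[0,0.267,0],"grip":0},{"translation":[0,35,0],"delta_rot":[0,0.267,0],"grip":0},{"translation":[0,55,0],"delta_rot":[0,0.267,0],"grip":0},{"translation":[0,75,0],"delta_rot":[0,0.267,0],"grip":0},{"translation":[0,92,0],"delta_rot":[0,0.267,0],"grip":0},{"translation":[0,100,0],"delta_rot":[0,0.267,0],"grip":0},{"translation":[0,100,0],"delta_rot":[0,0.267,0],"grip":0},{"translation":[0,100,0],"delta_rot":[0,0.267,0],"grip":0}]'
python3 - <<'E'
from h import *
from go import delta
snap('side','s5')
i=cv2.imread('pics/s5.png')[110:220,160:290];cv2.imwrite('pics/s5z.png',cv2.resize(i,None,fx=5,fy=5,interpolation=cv2.INTER_CUBIC))
s=delta([.5618,.0562,.112],50);print(s['position'],s['force'],s['moment'],s['q'])
E
```

```text
t: 11.68
position: [0.562, 0.0559, 0.1123]
orientation: [-90.0, 0.0, 49.0]
force: [0.3, -0.0, 1.0]
finger_gap: 0.0911
delta mm [-0.21  0.87  0.66] rot [ 0.0007 -0.018   0.0006]
[0.56243803 0.05592773 0.11286748] [ 0.15446451 -0.83057143 -0.27410263] [-0.09131027 -0.03132065  0.01913998] [-3.73884301e-01  3.03133837e+01  9.22527709e+01 -6.34212487e-04
  5.73785965e+01 -4.93437299e+01]
```

View pics/s5z.png

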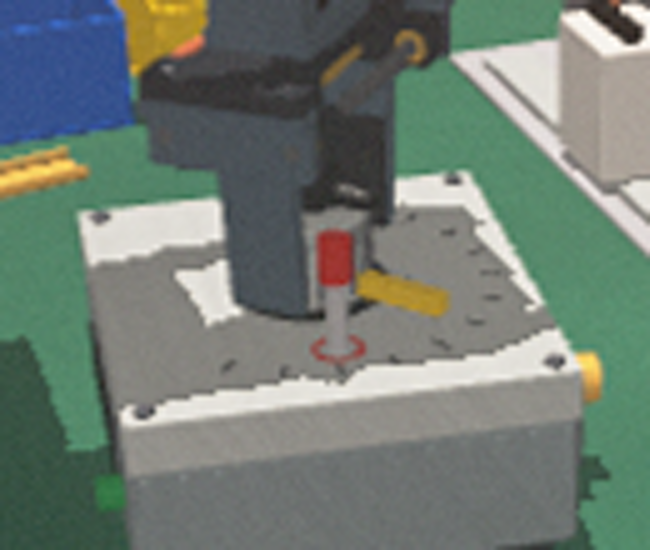

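Fingers straddle the ring, clear of the pin head (crop 335,255) and arm. Closing.

```bash
python3 -m handwheel '[{"translation":[0,0,0],"delta_rot":[0,0,0],"grip":1},{"translation":[0,0,0],"delta_rot":[0,0,0],"grip":1},{"translation":[0,0,0],"delta_rot":[0,0,0],"grip":1},{"translation":[0,0,0],"delta_rot":[0,0,0],"grip":1},{"translation":[0,0,0],"delta_rot":[0,0,0],"grip":1},{"translation":[0,0,0],"delta_rot":[0,0,0],"grip":1},{"translation":[0,0,0],"delta_rot":[0,0,0],"grip":1},{"translation":[0,0,0],"delta_rot":[0,0,0],"grip":1},{"translation":[0,0,0],"delta_rot":[0,0,0],"grip":1}]'
cat > f.py <<'E'
from bench import readout; import numpy as np
np.set_printoptions(precision=3,suppress=True)
s=readout.observe();print(s['t'],s['position'],s['orientation'],'F',s['force'],'M',s['moment'],s['finger_gap'])
E
python3 f.py;python3 -m handwheel '[{"translation":[0,0,0],"delta_rot":[0,0,0],"grip":1}]'; python3 f.py
```

```text
t: 12.48
position: [0.562, 0.056, 0.1122]
orientation: [-90.0, -0.0, 49.0]
force: [-1.9, -0.7, 3.5]
finger_gap: 0.0556
12.4833 [0.562 0.056 0.112] [-90.006  -0.01   49.03 ] F [-1.865 -0.686  3.498] M [ 0.142  0.097 -0.019] 0.055574003871396035
t: 12.57
position: [0.562, 0.0559, 0.1122]
orientation: [-90.0, -0.0, 49.0]
force: [-0.1, 0.8, 4.6]
finger_gap: 0.0553
12.5667 [0.562 0.056 0.112] [-90.01   -0.009  49.028] F [-0.149  0.824  4.606] M [-0.001  0.139 -0.038] 0.05525754375505255
```

```bash
python3 -m handwheel '[{"translation":[0,0,0],"delta_rot":[0,0.04,0],"grip":1},{"translation":[0,0,0],"delta_rot":[0,0.08,0],"grip":1},{"translation":[0,0,0],"delta_rot":[0,0.12,0],"grip":1},{"translation":[0,0,0],"delta_rot":[0,0.16,0],"grip":1},{"translation":[0,0,0],"delta_rot":[0,0.2,0],"grip":1}]'; python3 f.py
python3 -m handwheel '[{"translation":[0,0,0],"delta_rot":[0,0.04,0],"grip":1},{"translation":[0,0,0],"delta_rot":[0,0.08,0],"grip":1},{"translation":[0,0,0],"delta_rot":[0,0.12,0],"grip":1},{"translation":[0,0,0],"delta_rot":[0,0.15,0],"grip":1},{"translation":[0,0,0],"delta_rot":[0,0.15,0],"grip":1}]'; python3 f.py
python3 - <<'E'
from h import *
snap('side','s6')
i=cv2.imread('pics/s6.png')[110:220,160:290];cv2.imwrite('pics/s6z.png',cv2.resize(i,None,fx=5,fy=5,interpolation=cv2.INTER_CUBIC))
E
```

```text
t: 12.98
position: [0.5617, 0.0557, 0.1122]
orientation: [-90.0, 0.0, 37.5]
force: [-3.6, -2.3, 5.9]
finger_gap: 0.0554
12.9833 [0.562 0.056 0.112] [-90.009   0.027  37.471] F [-3.62  -2.346  5.944] M [-0.469  0.391  0.195] 0.055398799286191076
t: 13.4
position: [0.5615, 0.0556, 0.1122]
orientation: [-90.0, 0.0, 28.9]
force: [-3.7, -3.4, 7.3]
finger_gap: 0.0554
13.4 [0.562 0.056 0.112] [-90.01    0.048  28.856] F [-3.66  -3.411  7.281] M [-0.628  0.555 -0.08 ] 0.055376080819446505
```

View pics/s6z.png

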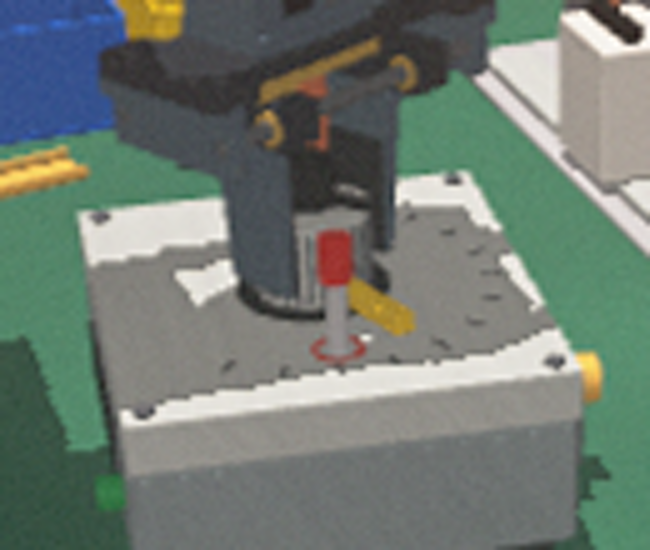

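The arm turns with the ring (tip at crop 410,325), pin still upright, pointer hidden behind the gripper. About 18° to go.

```bash
python3 -m handwheel '[{"translation":[0,0,0],"delta_rot":[0,0.03,0],"grip":1},{"translation":[0,0,0],"delta_rot":[0,0.06,0],"grip":1},{"translation":[0,0,0],"delta_rot":[0,0.09,0],"grip":1}]'; python3 f.py
python3 -m handwheel '[{"translation":[0,0,0],"delta_rot":[0,0.03,0],"grip":1},{"translation":[0,0,0],"delta_rot":[0,0.06,0],"grip":1},{"translation":[0,0,0],"delta_rot":[0,0.09,0],"grip":1}]'; python3 f.py
python3 -m handwheel '[{"translation":[0,0,0],"delta_rot":[0,0.01,0],"grip":1},{"translation":[0,0,0],"delta_rot":[0,0.02,0],"grip":1}]'; python3 f.py
python3 -m handwheel '[{"translation":[0,0,0],"delta_rot":[0,0.01,0],"grip":1}]'; python3 f.py
python3 -m handwheel '[{"translation":[0,0,0],"delta_rot":[0,0,0],"grip":1}]'; python3 f.py
python3 -m handwheel '[{"translation":[0,0,0],"delta_rot":[0,0,0],"grip":1}]'; python3 f.py
```

```text
t: 13.7
position: [0.5613, 0.0555, 0.1121]
orientation: [-90.0, 0.1, 23.7]
force: [-4.9, -5.4, 8.1]
finger_gap: 0.0557
13.7 [0.561 0.056 0.112] [-90.013   0.068  23.745] F [-4.871 -5.363  8.08 ] M [-0.711  0.78   0.146] 0.055691339364830304
t: 13.95
position: [0.5612, 0.0555, 0.1121]
orientation: [-90.0, 0.1, 18.6]
force: [-6.3, -4.3, 8.9]
finger_gap: 0.0556
13.95 [0.561 0.055 0.112] [-90.019   0.081  18.588] F [-6.284 -4.253  8.928] M [-0.791  0.882  0.138] 0.055570792447375436
t: 14.12
position: [0.5612, 0.0555, 0.1122]
orientation: [-90.0, 0.1, 17.5]
force: [-5.9, -5.9, 8.3]
finger_gap: 0.0557
14.1167 [0.561 0.055 0.112] [-90.022   0.085  17.492] F [-5.938 -5.914  8.335] M [-0.869  0.899  0.124] 0.05572350973493957
t: 14.2
position: [0.5611, 0.0554, 0.1121]
orientation: [-90.0, 0.1, 16.9]
force: [-5.3, -4.8, 9.3]
finger_gap: 0.0552
14.2 [0.561 0.055 0.112] [-90.021   0.088  16.925] F [-5.333 -4.792  9.345] M [-0.84   0.882  0.115] 0.055184657349429
t: 14.28
position: [0.5612, 0.0554, 0.1121]
orientation: [-90.0, 0.1, 16.9]
force: [-4.5, -4.5, 8.7]
finger_gap: 0.0554
14.2833 [0.561 0.055 0.112] [-90.021   0.087  16.912] F [-4.548 -4.545  8.697] M [-0.872  0.913 -0.031] 0.05539412682398385
t: 14.37
position: [0.5611, 0.0554, 0.1121]
orientation: [-90.0, 0.1, 16.9]
force: [-5.5, -5.0, 8.7]
finger_gap: 0.0556
14.3667 [0.561 0.055 0.112] [-90.02    0.088  16.941] F [-5.485 -5.002  8.676] M [-0.891  0.942 -0.125] 0.05557641870510802
```

```bash
python3 -m handwheel '[{"translation":[0,0,0],"delta_rot":[0,0.01,0],"grip":1},{"translation":[0,0,0],"delta_rot":[0,0.02,0],"grip":1},{"translation":[0,0,0],"delta_rot":[0,0.03,0],"grip":1},{"translation":[0,0,0],"delta_rot":[0,0.04,0],"grip":1}]'; python3 f.py
python3 -m handwheel '[{"translation":[0,0,0],"delta_rot":[0,0.01,0],"grip":1},{"translation":[0,0,0],"delta_rot":[0,0.02,0],"grip":1}]'; python3 f.py
python3 - <<'E'
from h import *
snap('side','s7')
i=cv2.imread('pics/s7.png')[150:190,210:260];cv2.imwrite('pics/s7z.png',cv2.resize(i,None,fx=12,fy=12,interpolation=cv2.INTER_CUBIC))
E
```

```text
t: 14.7
position: [0.5611, 0.0554, 0.1121]
orientation: [-90.0, 0.1, 14.6]
force: [-6.3, -5.0, 8.5]
finger_gap: 0.0552
14.7 [0.561 0.055 0.112] [-90.025   0.094  14.634] F [-6.349 -4.978  8.545] M [-0.845  1.029  0.037] 0.05522991748566768
t: 14.87
position: [0.5611, 0.0554, 0.1122]
orientation: [-90.0, 0.1, 13.5]
force: [-6.0, -4.8, 10.3]
finger_gap: 0.0556
14.8667 [0.561 0.055 0.112] [-90.029   0.094  13.492] F [-5.996 -4.776 10.299] M [-0.903  1.036  0.106] 0.055589550180867066
```

View pics/s7z.png

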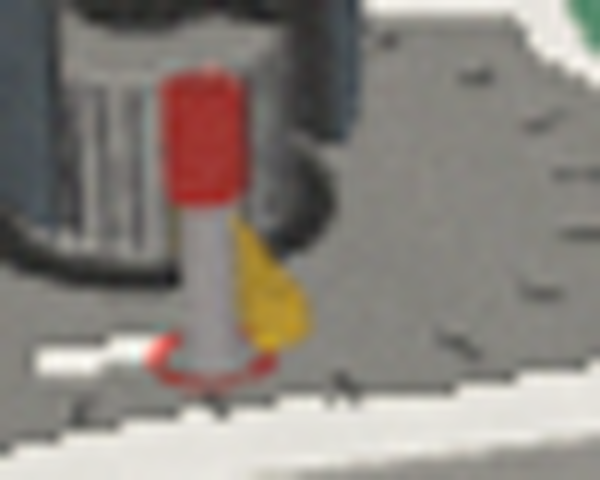

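The arm's face is about at the shaft (crop 245,320). I'll feel forward in small steps.

```bash
python3 -m handwheel '[{"translation":[0,0,0],"delta_rot":[0,0.005,0],"grip":1},{"translation":[0,0,0],"delta_rot":[0,0.01,0],"grip":1}]' >/dev/null; python3 f.py
python3 -m handwheel '[{"translation":[0,0,0],"delta_rot":[0,0.005,0],"grip":1},{"translation":[0,0,0],"delta_rot":[0,0.01,0],"grip":1}]'>/dev/null; python3 f.py
python3 -m handwheel '[{"translation":[0,0,0],"delta_rot":[0,0.005,0],"grip":1},{"translation":[0,0,0],"delta_rot":[0,0.01,0],"grip":1}]'>/dev/null; python3 f.py
```

```text
15.0833 [0.561 0.055 0.112] [-90.029   0.095  12.933] F [-6.338 -4.618  9.544] M [-0.947  1.058  0.12 ] 0.05567061427972784
15.25 [0.561 0.055 0.112] [-90.032   0.096  12.358] F [-7.402 -6.125  9.835] M [-0.959  1.065  0.142] 0.055235292295109165
15.4167 [0.561 0.055 0.112] [-90.03    0.099  11.784] F [-6.968 -5.234  9.872] M [-0.979  1.106  0.096] 0.05541873246933327
```

```bash
python3 -m handwheel '[{"translation":[0,0,0],"delta_rot":[0,0.005,0],"grip":1},{"translation":[0,0,0],"delta_rot":[0,0.01,0],"grip":1}]' >/dev/null; python3 f.py
python3 -m handwheel '[{"translation":[0,0,0],"delta_rot":[0,0.005,0],"grip":1},{"translation":[0,0,0],"delta_rot":[0,0.01,0],"grip":1}]'>/dev/null; python3 f.py
```

```text
15.5833 [0.561 0.055 0.112] [-90.035   0.099  11.218] F [-7.342 -4.99   9.133] M [-0.911  1.104  0.182] 0.05584768107826893
15.75 [0.561 0.055 0.112] [-90.034   0.101  10.652] F [-7.15  -5.429  9.879] M [-0.961  1.115  0.384] 0.05549207651202066
```

```bash
python3 - <<'E'
from h import *
snap('side','s8')
i=cv2.imread('pics/s8.png')[150:190,210:260];cv2.imwrite('pics/s8z.png',cv2.resize(i,None,fx=12,fy=12,interpolation=cv2.INTER_CUBIC))
E
```

```text
(no output)
```

View pics/s8z.png

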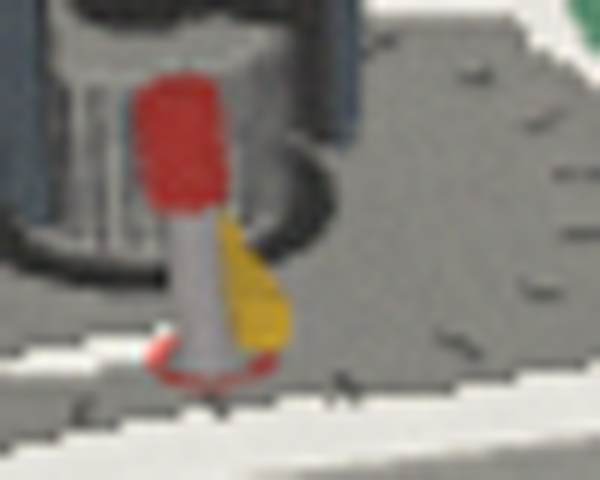

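The pin has leaned (head moved left to crop 185) and the moment is rising at 0.38. Finer steps now.

```bash
python3 f.py; python3 -m handwheel '[{"translation":[0,0,0],"delta_rot":[0,0.003,0],"grip":1}]' >/dev/null; python3 f.py
python3 -m handwheel '[{"translation":[0,0,0],"delta_rot":[0,0,0],"grip":1}]'>/dev/null; python3 f.py
```

```text
15.8 [0.561 0.055 0.112] [-90.035   0.102  10.629] F [-6.633 -5.096 10.008] M [-0.938  1.098  0.388] 0.05558885117955073
15.8833 [0.561 0.055 0.112] [-90.036   0.102  10.495] F [-6.108 -4.378  9.888] M [-0.883  1.194  0.537] 0.05516049444543769
15.9667 [0.561 0.055 0.112] [-90.037   0.101  10.491] F [-5.899 -5.57  10.068] M [-0.938  1.109  0.394] 0.055666325714243556
```

```bash
python3 -m handwheel '[{"translation":[0,0,0],"delta_rot":[0,0.003,0],"grip":1}]' >/dev/null; python3 f.py
for i in 1 2 3; do python3 -m handwheel '[{"translation":[0,0,0],"delta_rot":[0,0,0],"grip":1}]'>/dev/null; python3 f.py; done
```

```text
16.05 [0.561 0.055 0.112] [-90.037   0.101  10.334] F [-6.569 -4.329 11.623] M [-0.955  1.115  0.507] 0.05564137349687783
16.1333 [0.561 0.055 0.112] [-90.036   0.103  10.323] F [-7.473 -4.417 10.214] M [-0.925  1.096  0.521] 0.05602280419951169
16.2167 [0.561 0.055 0.112] [-90.037   0.103  10.329] F [-7.075 -5.026 10.015] M [-0.979  1.102  0.485] 0.055632813897742904
16.3 [0.561 0.055 0.112] [-90.038   0.101  10.333] F [-7.103 -4.728  9.805] M [-0.948  1.125  0.454] 0.055131511612686916
```

```bash
python3 -m handwheel '[{"translation":[0,0,0],"delta_rot":[0,0.003,0],"grip":1}]' >/dev/null; python3 f.py
for i in 1 2 3; do python3 -m handwheel '[{"translation":[0,0,0],"delta_rot":[0,0,0],"grip":1}]'>/dev/null; python3 f.py; done
```

```text
16.3833 [0.561 0.055 0.112] [-90.039   0.101  10.17 ] F [-6.465 -4.373 10.563] M [-0.916  1.18   0.628] 0.055283706300302944
16.4667 [0.561 0.055 0.112] [-90.039   0.102  10.154] F [-7.58  -4.969 10.778] M [-0.96   1.195  0.61 ] 0.055371380055413214
16.55 [0.561 0.055 0.112] [-90.04    0.104  10.163] F [-6.858 -5.805 10.15 ] M [-0.886  1.159  0.556] 0.055544001249190664
16.6333 [0.561 0.055 0.112] [-90.04    0.101  10.165] F [-7.176 -4.775  9.917] M [-0.945  1.147  0.513] 0.05552116471428372
```

```bash
python3 -m handwheel '[{"translation":[0,0,0],"delta_rot":[0,0.003,0],"grip":1}]' >/dev/null; python3 f.py
for i in 1 2 3 4 5 6; do python3 -m handwheel '[{"translation":[0,0,0],"delta_rot":[0,0,0],"grip":1}]'>/dev/null; python3 f.py; done
```

```text
16.7167 [0.561 0.055 0.112] [-90.04   0.1   10.  ] F [-7.507 -5.118 10.242] M [-0.883  1.158  0.75 ] 0.05522275688669405
16.8 [0.561 0.055 0.112] [-90.041   0.101   9.991] F [-7.083 -5.01  11.138] M [-0.936  1.114  0.653] 0.05537206011145063
16.8833 [0.561 0.055 0.112] [-90.042   0.1     9.996] F [-6.863 -4.988 10.801] M [-0.936  1.182  0.602] 0.05541370642217972
16.9667 [0.561 0.055 0.112] [-90.041   0.1     9.997] F [-7.181 -3.451 10.892] M [-0.926  1.16   0.663] 0.05575344873668807
17.05 [0.561 0.055 0.112] [-90.038   0.102   9.997] F [-7.099 -5.7   10.372] M [-0.959  1.198  0.646] 0.05544484035761261
17.1333 [0.561 0.055 0.112] [-90.041   0.099   9.993] F [-6.437 -3.854 11.367] M [-0.951  1.199  0.639] 0.055794375091169295
17.2167 [0.561 0.055 0.112] [-90.042   0.101  10.   ] F [-5.968 -4.094 10.832] M [-0.976  1.192  0.635] 0.055585793371531744
```

Held for half a second at about 0.64 N·m, which is 8.1 N on the pin with full friction and at most 10 N. Releasing.

```bash
python3 -m handwheel '[{"translation":[0,0,0],"delta_rot":[0,0,0],"grip":0},{"translation":[0,0,0],"delta_rot":[0,0,0],"grip":0},{"translation":[0,0,0],"delta_rot":[0,0,0],"grip":0},{"translation":[0,0,0],"delta_rot":[0,0,0],"grip":0},{"translation":[0,0,0],"delta_rot":[0,0,0],"grip":0},{"translation":[0,0,0],"delta_rot":[0,0,0],"grip":0},{"translation":[0,0,0],"delta_rot":[0,0,0],"grip":0},{"translation":[0,0,0],"delta_rot":[0,0,0],"grip":0}]'; python3 f.py
python3 - <<'E'
from h import *
snap('side','s9')
i=cv2.imread('pics/s9.png')[110:220,160:290];cv2.imwrite('pics/s9z.png',cv2.resize(i,None,fx=5,fy=5,interpolation=cv2.INTER_CUBIC))
E
```

```text
t: 17.88
position: [0.5619, 0.0559, 0.1121]
orientation: [-90.0, -0.0, 10.0]
force: [0.4, 0.1, -0.4]
finger_gap: 0.0911
17.8833 [0.562 0.056 0.112] [-90.001  -0.001   9.952] F [ 0.416  0.075 -0.363] M [-0.099  0.01   0.01 ] 0.09111438996403652
```

View pics/s9z.png

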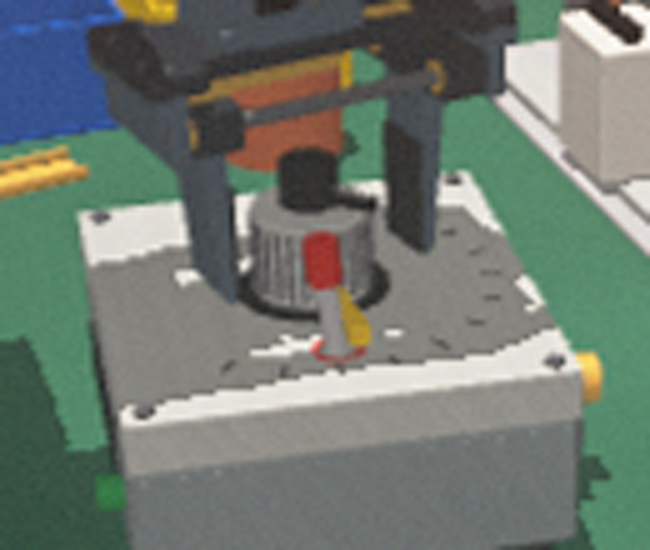

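The fingers are open and clear, the arm rests on the leaning pin, and the pointer tip is still at crop (375,203). I'll retreat up and away for a last look from the top.

```bash
python3 -m handwheel '[{"translation":[0,-20,0],"delta_rot":[0,0,0],"grip":0},{"translation":[0,-50,0],"delta_rot":[0,0,0],"grip":0},{"translation":[0,-85,0],"delta_rot":[0,0,0],"grip":0},{"translation":[0,-120,0],"delta_rot":[0,0,0],"grip":0},{"translation":[0,-130,35],"delta_rot":[0,0,0],"grip":0},{"translation":[-30,-130,70],"delta_rot":[0,0,0],"grip":0},{"translation":[-60,-130,105],"delta_rot":[0,0,0],"grip":0},{"translation":[-85,-130,140],"delta_rot":[0,0,0],"grip":0},{"translation":[-110,-130,175],"delta_rot":[0,0,0],"grip":0},{"translation":[-135,-130,210],"delta_rot":[0,0,0],"grip":0},{"translation":[-155,-130,245],"delta_rot":[0,0,0],"grip":0},{"translation":[-155,-130,250],"delta_rot":[0,0,0],"grip":0}]'; python3 -m handwheel '[{"translation":[0,0,50],"delta_rot":[0,0,0],"grip":0},{"translation":[0,0,50],"delta_rot":[0,0,0],"grip":0},{"translation":[0,0,50],"delta_rot":[0,0,0],"grip":0},{"translation":[0,0,50],"delta_rot":[0,0,0],"grip":0}]'
python3 - <<'E'
from h import *
snap('side','s10');snap('top','t10')
a=cv2.imread('pics/s10.png');cv2.imwrite('pics/s10z.png',cv2.resize(a[130:320,160:300],None,fx=4,fy=3.1,interpolation=cv2.INTER_CUBIC) if 0 else cv2.resize(a[130:320,160:300],None,fx=3.1,fy=3.1,interpolation=cv2.INTER_CUBIC))
t=cv2.imread('pics/t10.png');cv2.imwrite('pics/t10z.png',cv2.resize(t[145:265,115:240],None,fx=5,fy=5,interpolation=cv2.INTER_CUBIC))
E
```

```text
t: 18.93
position: [0.3623, 0.2775, 0.2422]
orientation: [-90.0, 0.1, 10.0]
force: [0.5, 0.9, 0.4]
finger_gap: 0.0909
t: 19.27
position: [0.3572, 0.3247, 0.2419]
orientation: [-90.0, 0.0, 10.0]
force: [-0.1, -0.6, -0.4]
finger_gap: 0.0913
```

View pics/s10z.png

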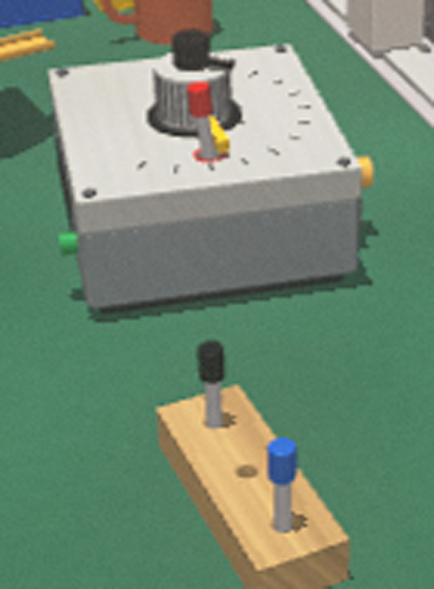

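View pics/t10z.png

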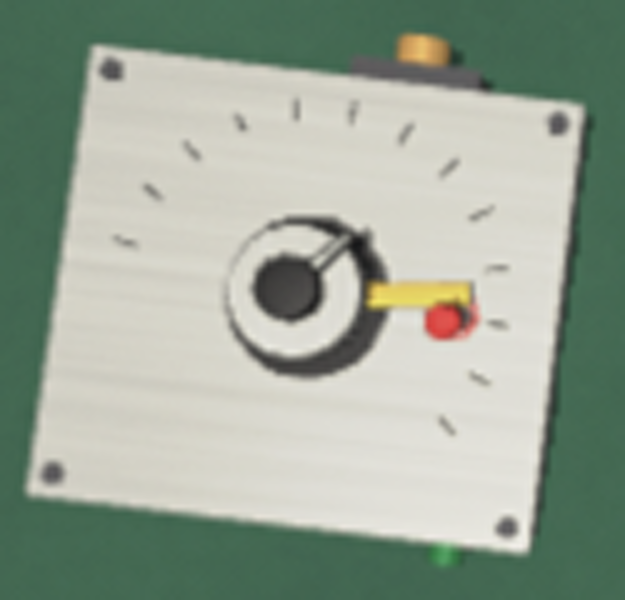

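Final views: the top view shows the yellow arm against the red head (crop 443,321), with the pointer where it began (about 350,240). The side view shows the blue and black pins untouched and the middle rack hole empty. Handing in.

```bash
python3 -c "
from bench import ticket; print(ticket.sign_off())"
```

```text
the job is handed in; nothing more can be done
None
```

The length stop is set and handed in at about 19 s, inside the 61 s limit.

- **Pin:** I took the red-headed pin from the rack and pushed it down in the stop hole. It met the bottom at the predicted depth, with 14 N straight down when pressed.
- **Ring:** I gripped only the outer ring and turned it about 39° clockwise until the arm met the pin and the pin leaned. I held it for half a second at about 0.64 N·m, which is 8.1 N on the pin with full friction and 10 N at most with none.
- **Peak force:** One noisy reading at the last small step was 0.75 N·m. That is about 9.8 N with the ring moving, so full friction. With no friction it would be 11.7 N, still under 12 N.
- **Last checks:** With the gripper clear, the top and side pictures show the arm resting against the pin. The pointer had not visibly moved, and the blue and black pins were still in the rack.
- **Not measured or in disagreement:**
  - I did not re-measure the pin's depth after it leaned; its visible shaft length matched the earlier picture to within noise.
  - The top and side cameras disagreed by 1 to 8 mm on positions, depending on the point. I relied on the top view, and the insertion confirmed it to about 0.5 mm.

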